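Put the sample box behind the splash screen

TASK

Set the yellow-lidded sample box squarely on top of the two blue-lidded boxes on the aluminium stand, putting it down rather than dropping it, and leave those two where they are. Then fold the amber splash screen up about its hinge until it stands upright, so that it shields the pile from the heating mantle, and leave it standing by itself. Leave the other things on the bench where they are.

Things in the scene. Friction and masses are not known exactly. Their poses are not given: they have to be found in the camera images.
- box: The loose sample box, white with a yellow lid, 90 (its x) x 56 (its y) x 24 mm high, flat top and bottom, 120 g or so, lying on the bench. Origin at the centre of its underside, z up.
- pile_top: The upper of the two stacked sample boxes with blue lids, each the same 90 (x) x 56 (y) x 24 mm. Origin at the centre of its underside (its flat top is 24 mm above), z up. x runs along the length, parallel to the screen's hinge.
- pile_low: The lower blue-lidded box, same size, loose on the stand's base. Origin at the centre of its underside.
- station: The heavy stand, fixed to the bench: an aluminium base plate 200 (x) x 180 (y) x 12 mm high, reaching from y = -160 to y = +20 mm, with the screen's hinge along its x axis. Origin on the bench under the middle of the hinge, z up. The pile stands at about x = 0, y = -85 mm; the screen is folded out over the +y side.
- screen (a joint): Angle of the splash screen (rad): 0 lies flat out to the stand's +y side, 1.57 stands upright, more leans over the pile; limits 0 and 2.3. The hinge is stiff (about 0.7 N m) and stays where it is left.
- screen_hinge (a point): Middle of the screen's hinge line, 22 mm above the bench; the hinge runs along the stand's x axis.
- screen_bar (a point): Centre of the round red bar, 14 mm in diameter, along the screen's free edge, 190 mm from the hinge line and parallel to it. The screen is an amber panel 168 mm wide in a 10 mm thick aluminium frame; between the bar and the panel's edge is an open window, 148 mm long and 38 mm wide, for the fingers. The point's y axis points from hinge to bar.
- dish: Bystander: low glass dish, 72 mm across, 42 mm high, on the bench near the loose box. Origin at the centre of its underside.
- beaker: Bystander: glass beaker, 68 mm across, 95 mm high. Origin at the centre of its underside.
- bottle: Bystander: amber bottle, 68 mm across, 160 mm high. Origin at the centre of its underside.
- funnel: Bystander: glass funnel standing mouth down, 90 mm across, 85 mm high. Origin at the centre of its underside.
- cork_ring: Bystander: cork flask ring, 100 mm across, 30 mm high. Origin at the centre of its underside.
- spatula: Bystander: spatula, 190 mm long, lying on the bench. Origin near its middle, x along its length.
Not all that is in view belongs to the job. What is shaped like the box but red is not meant. What is shaped like the pile_low but green is not meant.

How it is judged:
By the outcome, as a careful person would: the job done as asked, in the order asked, and still so for the second after the job is handed in, with the robot touching nothing.
It also fails if it takes over 48 s, if anything falls off the work surface, if the arm or the gripper's body presses on something with over 40 N, if the wrist force passes 120 N, or if a joint passes its speed limit or range.

ROBOT

A 6-joint arm with a two-finger parallel gripper is mounted at the origin on the work surface. World frame = base frame: x ahead of the robot, y to its left, z up, the work surface at z = 0. Lengths are in m, angles in rad, forces in N, time in s.
With the tool pointing down it reaches from about 0.275 to 0.85 m from the base axis. Payload 5.2 kg.
Tool frame: the origin (TCP) lies on the centre line of the jaws, within the pads' length; the fingertips stand 11 mm ahead of it and the grasp point (between the pads) lies 8 mm behind it; z points along the fingers, y is the direction in which the jaws open and shut (so a half turn about z gives the same grasp; the last joint's range is limited). The gripper opens to 85 mm and grips with 20 to 120 N. Pads are 22 mm wide; open, the fingers measure 114 mm over their backs; the gripper's body (76 mm by 85 mm) begins 54 mm behind the grasp point. The pads swing forward as they close: fully open they stand 13 mm farther back than shut.
Start: joints at [0.947, 0.259, 1.535, -0, 1.348, -0.203], TCP at [0.225, 0.502, 0.242] pointing down, gripper open.
Joint ranges: [-3.14, 3.14], [-0.91, 2.08], [0.19, 2.58], [-1.22, 4.36], [0.22, 2.71], [-3.12, 3.12]. Speed limits (rad/s): [2.57, 2.57, 3.14, 3.14, 3.14, 3.14].

INTERFACE

Orientations are given as a unit quaternion [x, y, z, w].
In Python, from station import r gives the robot as it stands.
- The arm moves only by the tool carry_out, never from a script. Its argument "rows" is a list of rows, each a list of 7 numbers: the closure, from -1 (fully open) to 1 (shut), so that 0 is half open, then the shift along the tool's x, y, z in cm, then the turn, a rotation vector about the tool's x, y, z in degrees. A call has exactly 8 rows; each row shifts and turns the commanded pose from where the row before left it, along the tool's axes as they then stand; what a row does not reach is not made up. A row lasts 1/12 s, in which the tool goes at most 41.7 mm and 7.16 degrees, less where a joint would pass 70% of its speed; a pose out of reach is approached as far as the arm can. A call is refused whole if a number of a shift passes 4.17 or a number of a turn 7.16, either way. A call with a gripper value outside its range is refused whole. The fingers move at their own pace and stop on an object; "force" is the grip in N (left out, the last holds). Time passes only in rows, so rows that do not move let the fingers close, or fill a call up. It gives the time, the measured TCP pose, the force and the opening at its end, in the units of the state.
- r.get_state(): the state, without advancing time (a new reading comes with each control period).
- r.snapshot(name): name is "side" or "top"; returns a dict with "color" (420x560x3 uint8, blue, green, red), "z_map" (420x560 float32, m along the optical axis (not along the pixel's ray), 0 where there is no reading), "fov_y" (degrees; the focal length in pixels is half the picture's height over the tangent of half this angle, whatever the lens; pixels are square), "cx", "cy" (the principal point, pixels), "k1" (the pictures are not rectified: a ray, as slopes to the right and down, at radius r is drawn at 1 + k1 r^2 times it, then the intrinsics apply), "origin" and "attitude" of the camera in the world. Camera axes: x right, y down, z forward; pixel columns grow to the right and rows downward; lengths in m; the calibration is good to about 2 mm. A picture is of the moment at which its call begins.
- r.hand_in(): hands the job in, once; it reports no verdict.
Trained networks look in a picture, given as the dict that the camera call returned (one of the last four; its "shot" number tells which), for a name from the list of things; names that differ only in an ending like _2 or _b are one class to them, and where a whole thing is asked for, a point or a joint stands for the part that bears it (a point fixed in the world has none). Each returns a list of dicts, best first, with "confidence" (0 to 1); they miss things now and then, are a little off and sometimes report something else, mostly with a low value. They report only what shows in the picture. A call takes as long as a camera call. They do not tell look-alikes from the thing itself.
- r.recognise(picture, query): "bbox" ([left, top, right, bottom] in pixels, round what is visible of it).
- r.regions_of(picture, query): "mask" (420x560 bool, what is visible of it) and "bbox" ([left, top, right, bottom] in pixels, round what is visible of it).
The state is a dict: "t": time; "joint_pos": joint angles; "joint_vel": joint speeds; "effort": joint torques, N m; "tcp_pos": TCP position; "tcp_rot": TCP orientation; "force": force on the tool from outside, world axes, zero at the start; "wrist_torque": the same for the moment, N m; "grip_width": finger opening in m.
Only numpy, scipy, OpenCV 4.12 (cv2) and the standard library are available. Lean on these libraries where they do the work, as an engineer would, in place of code of your own. Each camera call takes 0.05 s, during which the arm holds its last target. There are 200 camera calls.

## Working session

There is one attempt and no reset: what is moved stays moved. The work goes in short steps, Python scripts to look and compute and a tool call to move; the robot and the scene stay as the last step left them, time stands still between calls to the robot, and variables do not carry over. Pictures are saved under pics/ and viewed, about 8 in all and at most 12, crops included, and the job is handed in when it is done.

Besides the shell and the picture viewer there is one more tool, called after "Request:" by a JSON object that holds its "op" and its "data", one argument or row to a line. carry_out: Moves the arm, as the interface text tells. Its arguments: {"type":"object","properties":{"rows":{"type":"array","items":{"type":"array","items":{"type":"number"}}},"force":{"type":"number"}},"required":["rows"]}

```bash
ls; mkdir -p pics
cat > h.py <<'E'
import numpy as np, cv2
from scipy.spatial.transform import Rotation as R
from station import r
def K(p):
    H=p["color"].shape[0]; f=H/2/np.tan(np.radians(p["fov_y"])/2); return f
def att(p):
    a=np.array(p["attitude"],float); return a if a.shape==(3,3) else R.from_quat(a).as_matrix()
def cloud(p):
    f=K(p); z=p["z_map"]; h,w=z.shape
    u,v=np.meshgrid(np.arange(w),np.arange(h))
    xd=(u-p["cx"])/f; yd=(v-p["cy"])/f
    x,y=xd.copy(),yd.copy()
    for _ in range(15):
        s=1+p["k1"]*(x*x+y*y); x,y=xd/s,yd/s
    P=np.stack([x*z,y*z,z],-1)@att(p).T+np.array(p["origin"])
    P[z==0]=np.nan
    return P
def proj(p,X):
    q=(np.asarray(X)-p["origin"])@att(p); s=q[...,:2]/q[...,2:]
    s=s*(1+p["k1"]*(s**2).sum(-1,keepdims=True))
    return s*K(p)+[p["cx"],p["cy"]]
E
python3 - <<'E'
from h import *
print(r.get_state())
ims=[]
for n in("top","side"):
    p=r.snapshot(n); cv2.imwrite(f"pics/{n}0.png",p["color"]); np.savez(f"{n}0.npz",**{k:v for k,v in p.items()})
    print({k:v for k,v in p.items() if k not in("color","z_map")})
    P=cloud(p)
    for q in("box","pile_top","pile_low","station","screen","screen_bar","dish","beaker","bottle","funnel","cork_ring","spatula"):
        for d in r.regions_of(p,q)[:3]:
            print(n,q,round(d["confidence"],2),np.round(d["bbox"]),np.round(np.nanmedian(P[d["mask"]],0),3),p["color"][d["mask"]].mean(0).round())
E
```

```text
pics
{'t': 0.0, 'joint_pos': array([ 9.47210819e-01,  2.59334909e-01,  1.53610872e+00,  2.33029996e-05,
        1.34800476e+00, -2.02763595e-01]), 'joint_vel': array([ 0.00062695, -0.00053014, -0.0004845 , -0.00014746,  0.00024133,
       -0.00051539]), 'effort': array([ 1.88583348e-03, -4.46038198e+01, -2.90575004e+01, -1.67525309e-04,
        1.16820147e-02, -1.50895445e-06]), 'tcp_pos': array([0.22432401, 0.50160456, 0.24146875]), 'tcp_rot': array([ 2.08864249e-01,  9.77944203e-01, -8.45227591e-04, -3.82961798e-04]), 'force': array([ 0.08513593, -0.41687089, -0.78537387]), 'wrist_torque': array([-0.00460556,  0.0403204 , -0.01191679]), 'grip_width': 0.08562003925425965}
{'fov_y': 55.12330061459474, 'cx': 276.67017810763315, 'cy': 209.342133195969, 'k1': 0.007586873249070963, 'origin': array([ 0.44668946, -0.05207109,  1.08073664]), 'attitude': array([-0.70218175,  0.71064873, -0.02495157,  0.03600836]), 'shot': 1}
top box 0.98 [318. 231. 345. 265.] [ 0.441 -0.179  0.022] [139. 236. 252.]
top box 0.83 [358. 214. 403. 248.] [ 0.477 -0.302  0.022] [ 82.  86. 225.]
top box 0.77 [316. 
[... 2012 characters left out ...]
creen 0.95 [191. 111. 281. 205.] [0.504 0.144 0.068] [ 97. 117. 164.]
side screen_bar 0.59 [192. 111. 280. 207.] [0.505 0.144 0.07 ] [ 96. 117. 165.]
side dish 0.7 [324. 259. 356. 293.] [ 0.611 -0.223  0.022] [194. 197. 183.]
side beaker 0.76 [340. 154. 370. 193.] [0.762 0.01  0.067] [186. 189. 173.]
side bottle 0.61 [374. 187. 411. 249.] [ 0.754 -0.181  0.088] [115. 143. 170.]
side funnel 0.65 [405. 312. 448. 359.] [ 0.705 -0.428  0.02 ] [170. 173. 155.]
side cork_ring 0.95 [245. 376. 296. 420.] [ 0.378 -0.43   0.029] [131. 202. 233.]
side cork_ring 0.34 [321. 260. 357. 291.] [ 0.61  -0.221  0.021] [192. 195. 181.]
side spatula 0.58 [255. 109. 316. 122.] [0.699 0.358 0.004] [199. 222. 231.]
```

Run:
```python
import cv2,numpy as np
a=cv2.imread("pics/top0.png");b=cv2.imread("pics/side0.png")
cv2.imwrite("pics/c1.png",cv2.resize(a[150:330,140:440],None,fx=2.6,fy=2.6,interpolation=cv2.INTER_CUBIC))
cv2.imwrite("pics/c2.png",cv2.resize(b[90:340,140:420],None,fx=2.4,fy=2.4,interpolation=cv2.INTER_CUBIC))
```

```text
(no output)
```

View pics/c1.png

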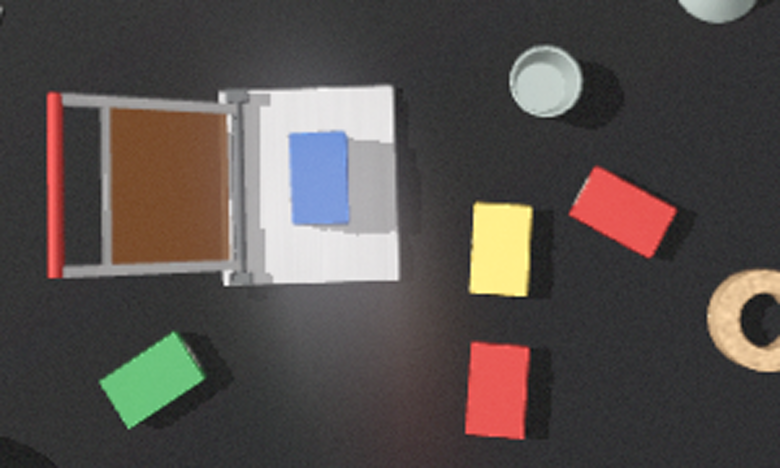

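View pics/c2.png

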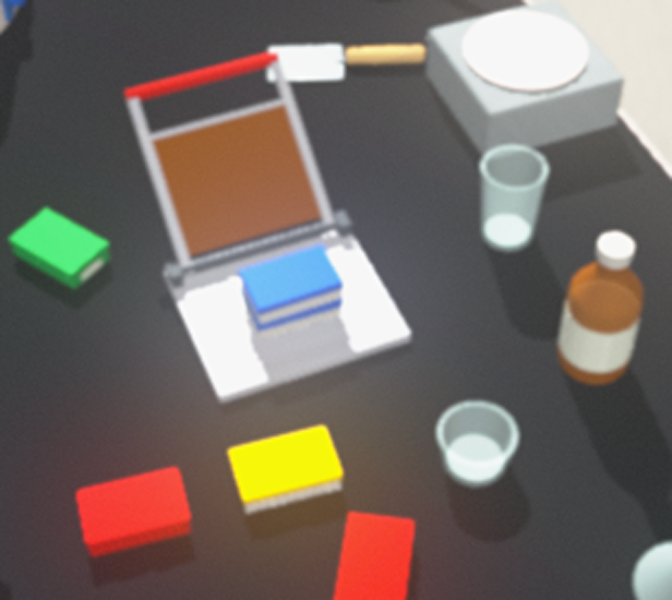

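c1 shows, in full-picture pixels: the yellow box (332,246), red look-alikes (380,231) and (331,300), the green one (199,296) and the blue pile (263,218). I choose the yellow box; the crop confirms it. The screen stands partly raised, with its bar at x≈161. Next I measure.

```bash
cat >> h.py <<'E'
def facefit(p,lo,hi,zr,xy,rad=.09):
    hsv=cv2.cvtColor(p["color"],cv2.COLOR_BGR2HSV); m=cv2.inRange(hsv,lo,hi)>0
    P=cloud(p); ok=m&(abs(P[...,2]-np.mean(zr))<np.ptp(zr)/2)&(np.hypot(P[...,0]-xy[0],P[...,1]-xy[1])<rad)
    Q=P[ok]; rc=cv2.minAreaRect((Q[:,:2]*1000).astype(np.float32))
    b=cv2.boxPoints(rc); e=max((b[1]-b[0],b[2]-b[1]),key=np.linalg.norm)
    a=np.degrees(np.arctan2(e[1],e[0])); a=(a+90)%180-90
    return np.round(rc[0],1),np.round(sorted(rc[1]),1),round(float(a),1),np.round(np.median(Q[:,2])*1000,1),len(Q)
Y=((22,120,120),(35,255,255)); B=((100,60,80),(125,255,255)); RED=((0,150,80),(8,255,255))
E
python3 - <<'E'
from h import *
for n in("top","side"):
    p=r.snapshot(n); P=cloud(p)
    print(n,"yellow",facefit(p,*Y,(.016,.032),(.44,-.185)))
    print(n,"blue",facefit(p,*B,(.052,.068),(.511,-.005)))
    hsv=cv2.cvtColor(p["color"],cv2.COLOR_BGR2HSV)
    m=((hsv[...,0]<8)|(hsv[...,0]>172))&(hsv[...,1]>120)
    m&=(np.abs(P[...,0]-.5)<.14)&(P[...,1]>.17)&(P[...,2]>.04)
    Q=P[m]; c=Q.mean(0); _,_,V=np.linalg.svd(Q-c); t=(Q-c)@V[0]
    print("bar",len(Q),c.round(4),V[0].round(3),t.min().round(3),t.max().round(3),(c+V[0]*(t.min()+t.max())/2).round(4),"zmax",np.percentile(Q[:,2],98).round(4))
    # base plate
    m=(P[...,2]>.007)&(P[...,2]<.018)&(abs(P[...,0]-.5)<.13)&(P[...,1]>-.12)&(P[...,1]<.1)&(p["color"].min(-1)>90)
    Q=P[m]; rc=cv2.minAreaRect((Q[:,:2]*1000).astype(np.float32)); print("base",rc,np.median(Q[:,2]))
    # frame/panel: plane
    m=(abs(P[...,0]-.5)<.075)&(P[...,1]>.085)&(P[...,1]<.2)&(P[...,2]>.03)
    Q=P[m]; c=Q.mean(0); _,_,V=np.linalg.svd(Q-c); print("panel",c.round(3),V[2].round(3))
E
```

```text
top yellow (array([ 441.5, -179.5]), array([56.1, 90. ]), -4.5, np.float64(22.6), 44)
top blue (array([513.9,   0.9]), array([55.5, 89.8]), 2.3, np.float64(58.2), 759)
bar 473 [0.4935 0.2713 0.131 ] [-0.318  0.928 -0.195] -0.067 0.418 [0.4377 0.4339 0.0969] zmax 0.1428
base ((509.3836364746094, 13.131538391113281), (199.97877502441406, 177.71070861816406), 1.213796615600586) 0.010365227782653141
panel [0.499 0.149 0.071] [-0.02   0.598 -0.801]
side yellow (array([ 440.4, -183.6]), array([62.3, 90.2]), -4.3, np.float64(23.8), 963)
side blue (array([512.2,  -2.9]), array([61.1, 90.3]), 0.4, np.float64(59.5), 725)
bar 343 [0.4952 0.2464 0.1348] [ 0.35  -0.918  0.188] -0.434 0.048 [0.4276 0.4239 0.0984] zmax 0.1443
base ((508.655517578125, 8.93194580078125), (201.11212158203125, 182.16665649414062), 1.2244576215744019) 0.011834927151321062
panel [0.499 0.143 0.071] [-0.019  0.596 -0.803]
```

Request:
{"op": "carry_out", "data": {
  "rows": [
    [-1,-2.38,-2.67,0,0,0,0],
    [-1,-2.38,-2.67,0,0,0,0],
    [-1,-2.38,-2.67,0,0,0,0],
    [-1,-2.38,-2.67,0,0,0,0],
    [-1,-2.38,-2.67,0,0,0,0],
    [-1,-2.38,-2.67,0,0,0,0],
    [-1,-2.38,-2.67,0,0,0,0],
    [-1,-2.38,-2.67,0,0,0,0]
  ],
  "force": 30
}}

```text
t: 2.07
tcp_pos: [0.3113, 0.2278, 0.2425]
tcp_rot: [0.209, 0.978, 0.0, 0.0]
force: [1.7, 0.9, 0.7]
grip_width: 0.0854
```

Request:
{"op": "carry_out", "data": {
  "rows": [
    [-1,-2.38,-2.67,0,0,0,0],
    [-1,-2.38,-2.67,0,0,0,0],
    [-1,-2.38,-2.67,0,0,0,0],
    [-1,-2.38,-2.67,0,0,0,0],
    [-1,-2.38,-2.67,0,0,0,0],
    [-1,-2.38,-2.67,0,0,0,0],
    [-1,-2.38,-2.67,0,0,0,0],
    [-1,-2.38,-2.67,0,0,0,0]
  ]
}}

```text
t: 2.73
tcp_pos: [0.3979, -0.0453, 0.2426]
tcp_rot: [0.209, 0.978, -0.0, 0.0]
force: [0.6, 0.3, 0.3]
grip_width: 0.0856
```

Request:
{"op": "carry_out", "data": {
  "rows": [
    [-1,-2.38,-2.67,0,0,0,0],
    [-1,-2.38,-2.67,0,0,0,0],
    [-1,-2.38,-2.67,0,0,0,0],
    [-1,-2.38,-2.67,0,0,0,0],
    [-1,0,0,3.5,0,0,-4.9],
    [-1,0,0,3.5,0,0,-4.9],
    [-1,0,0,3.5,0,0,-4.9],
    [-1,0,0,3.5,0,0,-4.9]
  ]
}}

```text
t: 3.4
tcp_pos: [0.441, -0.1803, 0.1012]
tcp_rot: [0.038, 0.999, -0.0, 0.001]
force: [0.1, 0.1, -0.4]
grip_width: 0.0857
```

Request:
{"op": "carry_out", "data": {
  "rows": [
    [-1,0,0,2.4,0,0,0],
    [-1,0,0,2.4,0,0,0],
    [-1,0,0,2.0,0,0,0],
    [-1,0,0,1.6,0,0,0],
    [-0.2,0,0,0,0,0,0],
    [0.2,0,0,0,0,0,0],
    [1,0,0,0,0,0,0],
    [1,0,0,0,0,0,0]
  ],
  "force": 30
}}

```text
t: 4.07
tcp_pos: [0.4419, -0.1804, 0.0196]
tcp_rot: [0.039, 0.999, -0.001, 0.001]
force: [-0.2, -0.3, -0.5]
grip_width: 0.0548
```

Request:
{"op": "carry_out", "data": {
  "rows": [
    [1,0,0,0,0,0,0],
    [1,0,0,0,0,0,0],
    [1,0,0,-0.5,0,0,0],
    [1,0,0,-1.5,0,0,0],
    [1,0,0,-3,0,0,0],
    [1,0,0,-3,0,0,0],
    [1,0,0,-3,0,0,0],
    [1,0,0,-1,0,0,0]
  ]
}}

```text
t: 4.73
tcp_pos: [0.4429, -0.1811, 0.143]
tcp_rot: [0.039, 0.999, -0.002, 0.003]
force: [0.2, -0.3, -0.4]
grip_width: 0.0554
```

Run:
```python
from h import *
p=r.snapshot("side"); s=r.get_state(); print(s["tcp_pos"],s["force"],s["grip_width"])
uv=proj(p,s["tcp_pos"]).astype(int); print(uv)
t=r.snapshot("top"); u2=proj(t,s["tcp_pos"]).astype(int); print(u2)
f=lambda im,u:cv2.resize(im[max(0,u[1]-60):u[1]+60,u[0]-60:u[0]+60],(390,390),interpolation=cv2.INTER_CUBIC)
cv2.imwrite("pics/g1.png",np.hstack([f(p["color"],uv),f(t["color"],u2)]))
print(facefit(p,*Y,(.08,.16),s["tcp_pos"][:2]))
Q=cloud(p)[cv2.inRange(cv2.cvtColor(p["color"],cv2.COLOR_BGR2HSV),*Y)>0]; print(np.nanpercentile(Q,[2,50,98],axis=0).round(4))
```

```text
[ 0.44323282 -0.18127511  0.14309141] [ 1.02407794 -0.50589938 -0.14058689] 0.05490190135285057
[257 246]
[339 244]
(array([ 441.9, -184.4]), array([58.6, 89.7]), -4.1, np.float64(147.4), 658)
[[ 0.3972 -0.2466  0.0475]
 [ 0.426  -0.1902  0.1475]
 [ 0.4867 -0.1234  0.219 ]]
```

View pics/g1.png

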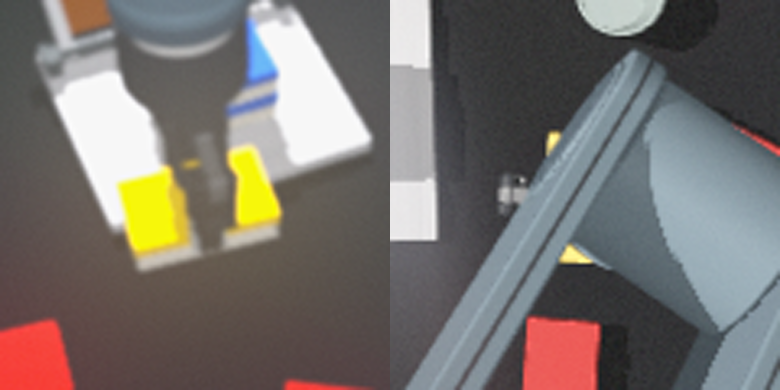

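g1 shows the yellow box held squarely between the fingers, clear of the bench; the blue pile is behind it. I carry it over the pile now.

Request:
{"op": "carry_out", "data": {
  "rows": [
    [1,-0.6,2.0,0,0,0,0],
    [1,-1.0,3.33,0,0,0,0],
    [1,-1.0,3.33,0,0,0,0],
    [1,-1.0,3.33,0,0,0,0],
    [1,-1.0,3.33,0,0,0,0],
    [1,-1.0,3.33,0,0,0,0],
    [1,0,0,0,0,0,-3],
    [1,0,0,0,0,0,-3]
  ]
}}

```text
t: 5.5
tcp_pos: [0.5106, 0.0042, 0.136]
tcp_rot: [-0.016, 1.0, 0.001, -0.002]
force: [0.3, -1.9, -1.2]
grip_width: 0.055
```

Request:
{"op": "carry_out", "data": {
  "rows": [
    [1,0,0,2,0,0,0],
    [1,0,0,2,0,0,0],
    [1,0,0,0.8,0,0,0],
    [1,0,0,0,0,0,0],
    [1,0,0,0,0,0,0],
    [1,0,0,0,0,0,0],
    [1,0,0,0,0,0,0],
    [1,0,0,0,0,0,0]
  ]
}}

```text
t: 6.17
tcp_pos: [0.5121, 0.0015, 0.0912]
tcp_rot: [-0.013, 1.0, -0.0, 0.001]
force: [-0.7, -0.1, -1.3]
grip_width: 0.0552
```

Run:
```python
from h import *
p=r.snapshot("side"); s=r.get_state(); print(s["tcp_pos"],R.from_quat(s["tcp_rot"]).as_matrix()[:,:2].T.round(3),s["force"],s["grip_width"])
uv=proj(p,s["tcp_pos"]).astype(int)
t=r.snapshot("top"); u2=proj(t,s["tcp_pos"]).astype(int)
f=lambda im,u:cv2.resize(im[max(0,u[1]-45):u[1]+45,u[0]-45:u[0]+45],(390,390),interpolation=cv2.INTER_CUBIC)
cv2.imwrite("pics/g2.png",np.hstack([f(p["color"],uv),f(t["color"],u2)]))
print("held",facefit(p,*Y,(.09,.13),s["tcp_pos"][:2])); print("blue side",facefit(p,*B,(.052,.068),(.511,-.005)))
```

```text
[0.51205694 0.00149456 0.09114791] [[-1.    -0.026 -0.002]
 [-0.026  1.    -0.   ]] [ 0.08983332 -1.16081988 -0.51428212] 0.055318858601029516
held (array([510. ,  -2.4]), array([66.4, 91.4]), -4.3, np.float64(95.7), 422)
blue side (array([504.9, -20.8]), array([46.7, 99.7]), -23.7, np.float64(59.2), 258)
```

View pics/g2.png

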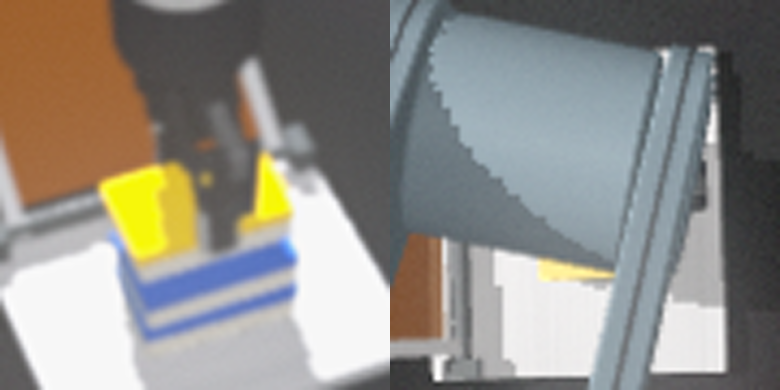

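```bash
cat >> h.py <<'E'
def bands(p,zs,c=(.512,0)):
    P=cloud(p); hsv=cv2.cvtColor(p["color"],cv2.COLOR_BGR2HSV)
    for z in zs:
        m=(abs(P[...,2]-z)<.004)&(abs(P[...,0]-c[0])<.06)&(P[...,1]<c[1]-.018)&(P[...,1]>c[1]-.045)
        Q=P[m]*1000
        k=np.polyfit(Q[:,0],Q[:,1],1)
        print(z,len(Q),"x %.1f..%.1f mid %.1f"%(*np.percentile(Q[:,0],[1,99]),np.percentile(Q[:,0],[1,99]).mean()),"y %.1f"%np.polyval(k,512),"slope deg %.1f"%np.degrees(np.arctan(k[0])))
E
python3 - <<'E'
from h import *
bands(r.snapshot("side"),(.022,.03,.042,.05,.078,.086))
E
```

```text
0.022 70 x 467.6..555.3 mid 511.5 y -29.5 slope deg -0.9
0.03 78 x 468.4..557.5 mid 513.0 y -29.9 slope deg -0.6
0.042 84 x 469.0..556.1 mid 512.5 y -28.9 slope deg 0.8
0.05 76 x 469.2..555.8 mid 512.5 y -29.5 slope deg 0.9
0.078 74 x 467.9..554.4 mid 511.2 y -27.2 slope deg 1.1
0.086 58 x 466.5..554.2 mid 510.4 y -28.6 slope deg 1.1
```

g2 shows the yellow box about 11 mm above the blue pile, with edges nearly in line. It needs about 1.5 mm in x and 1 mm in y before I lower it.

Request:
{"op": "carry_out", "data": {
  "rows": [
    [1,-0.15,-0.1,0,0,0,0],
    [1,0,0,0.3,0,0,0],
    [1,0,0,0.3,0,0,0],
    [1,0,0,0.2,0,0,0],
    [1,0,0,0.2,0,0,0],
    [1,0,0,0.05,0,0,0],
    [1,0,0,0,0,0,0],
    [1,0,0,0,0,0,0]
  ]
}}

```text
t: 6.98
tcp_pos: [0.513, 0.0008, 0.0797]
tcp_rot: [-0.013, 1.0, 0.0, -0.0]
force: [0.5, -0.1, -0.8]
grip_width: 0.0553
```

Request:
{"op": "carry_out", "data": {
  "rows": [
    [1,0,0,0.05,0,0,0],
    [1,0,0,0,0,0,0],
    [1,0,0,0.05,0,0,0],
    [1,0,0,0,0,0,0],
    [1,0,0,0,0,0,0],
    [1,0,0,0,0,0,0],
    [1,0,0,0,0,0,0],
    [1,0,0,0,0,0,0]
  ]
}}

```text
t: 7.65
tcp_pos: [0.5131, 0.0007, 0.0791]
tcp_rot: [-0.013, 1.0, -0.0, 0.0]
force: [-1.9, 0.5, 4.4]
grip_width: 0.0553
```

Run:
```python
from h import *
p=r.snapshot("side"); print(r.get_state()["force"],r.get_state()["tcp_pos"])
print("held",facefit(p,*Y,(.07,.1),(.512,0)))
bands(p,(.022,.03,.042,.05,.068,.075))
```

```text
[-1.25419358  0.5675726   4.60284573] [0.51314508 0.00070855 0.07909092]
held (array([ 5.115e+02, -1.000e-01]), array([68.5, 89.5]), 1.7, np.float64(83.5), 427)
0.022 82 x 468.5..554.8 mid 511.7 y -30.1 slope deg -0.6
0.03 80 x 468.1..557.4 mid 512.7 y -29.8 slope deg -0.8
0.042 75 x 469.1..555.8 mid 512.5 y -29.0 slope deg 0.3
0.05 77 x 469.9..555.7 mid 512.8 y -29.7 slope deg 2.1
0.068 64 x 468.7..556.8 mid 512.8 y -27.9 slope deg 1.0
0.075 71 x 468.8..556.5 mid 512.7 y -29.8 slope deg 1.8
```

Contact at 4.5 N, and the three boxes line up within about 1 mm. Release.

Request:
{"op": "carry_out", "data": {
  "rows": [
    [-0.4,0,0,0,0,0,0],
    [-0.6,0,0,0,0,0,0],
    [-0.8,0,0,0,0,0,0],
    [-0.8,0,0,0,0,0,0],
    [-0.8,0,0,0,0,0,0],
    [-0.8,0,0,-0.5,0,0,0],
    [-0.8,0,0,-1.5,0,0,0],
    [-0.8,0,0,-3,0,0,0]
  ]
}}

```text
t: 8.37
tcp_pos: [0.5106, 0.0012, 0.1266]
tcp_rot: [-0.013, 1.0, 0.001, -0.003]
force: [-0.7, -1.2, -1.1]
grip_width: 0.0768
```

Request:
{"op": "carry_out", "data": {
  "rows": [
    [-0.8,0,0,-4,0,0,0],
    [-0.8,0,0,-4,0,0,0],
    [-0.8,0,0,-4,0,0,0],
    [-0.4,0,3,0,0,0,0],
    [0,0,4,0,0,0,0],
    [0.2,0,4,0,0,0,0],
    [0.2,0,4,0,0,0,0],
    [0.2,0,4,0,0,0,0]
  ]
}}

```text
t: 9.03
tcp_pos: [0.5077, 0.1923, 0.2495]
tcp_rot: [-0.013, 1.0, 0.0, 0.0]
force: [1.3, -0.4, 0.2]
grip_width: 0.0346
```

Run:
```python
from h import *
s=r.get_state(); print(s["tcp_pos"],s["grip_width"])
p=r.snapshot("side"); print("yellow",facefit(p,*Y,(.07,.1),(.512,0)))
bands(p,(.022,.03,.042,.05,.068,.075))
t=r.snapshot("top")
for im,n in((p,"s"),(t,"t")):
    P=cloud(im); hsv=cv2.cvtColor(im["color"],cv2.COLOR_BGR2HSV)
    m=((hsv[...,0]<8)|(hsv[...,0]>172))&(hsv[...,1]>120)&(np.abs(P[...,0]-.5)<.11)&(P[...,1]>.18)&(P[...,1]<.27)&(P[...,2]>.1)&(P[...,2]<.17)
    Q=P[m]; x=Q[:,0]; print(n,len(Q),"x",np.percentile(x,[1,99]).round(4),"y",np.percentile(Q[:,1],[3,50,97]).round(4),"z",np.percentile(Q[:,2],[3,50,97]).round(4),"slope",np.degrees(np.polyfit(x,Q[:,1],1)[0]).round(2))
f=lambda im:cv2.resize(im,(390,390),interpolation=cv2.INTER_CUBIC)
cv2.imwrite("pics/g3.png",np.hstack([f(p["color"][90:250,180:340]),f(t["color"][150:300,140:290])]))
```

```text
[0.50772381 0.19227875 0.24948217] 0.03463778474761391
yellow (array([512.1,  -2.8]), array([62. , 90.2]), 1.0, np.float64(83.5), 732)
0.022 77 x 468.6..554.6 mid 511.6 y -29.8 slope deg -1.1
0.03 80 x 467.9..557.6 mid 512.8 y -30.3 slope deg 0.1
0.042 82 x 469.2..557.0 mid 513.1 y -29.1 slope deg 1.0
0.05 75 x 469.6..555.9 mid 512.7 y -29.6 slope deg 0.9
0.068 87 x 469.7..553.8 mid 511.7 y -28.3 slope deg 1.1
0.075 80 x 468.9..556.4 mid 512.7 y -28.8 slope deg 1.6
s 330 x [0.4218 0.5794] y [0.2237 0.2289 0.237 ] z [0.1318 0.1388 0.1436] slope 1.08
t 304 x [0.4223 0.5871] y [0.2289 0.2343 0.243 ] z [0.1316 0.1386 0.1422] slope 1.45
```

View pics/g3.png

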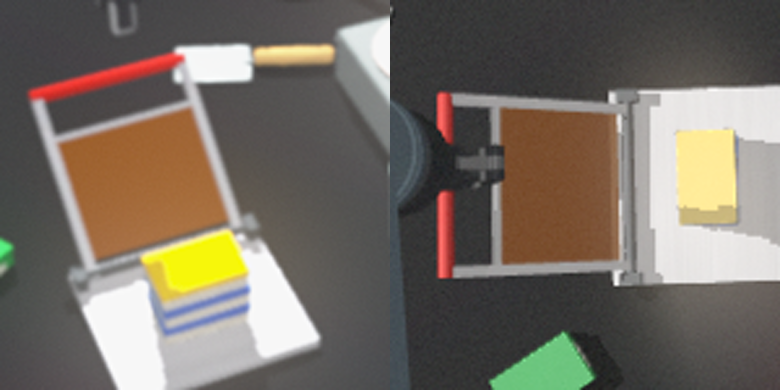

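g3 shows the pile of three aligned, with the yellow face centre where the blue one was (512,-3 mm in the same camera). The gripper is free above the screen window. Now I go onto the bar.

Request:
{"op": "carry_out", "data": {
  "rows": [
    [0.4,0.2,2.1,0,0,0,0],
    [0.4,0,2.1,0,0,0,0],
    [0.4,0,0,3.1,0,0,0],
    [0.4,0,0,3.1,0,0,0],
    [0.4,0,0,3.1,0,0,0],
    [0.4,0,0,2,0,0,0],
    [0.4,0,0,0.9,0,0,0],
    [0.4,0,0,0,0,0,0]
  ]
}}

```text
t: 9.8
tcp_pos: [0.5037, 0.2316, 0.1248]
tcp_rot: [-0.013, 1.0, -0.001, -0.002]
force: [0.7, -0.2, -1.0]
grip_width: 0.0255
```

Request:
{"op": "carry_out", "data": {
  "rows": [
    [0.6,0,0,0,0,0,0],
    [0.8,0,0,0,0,0,0],
    [1,0,0,0,0,0,0],
    [1,0,0,0,0,0,0],
    [1,0,0,0,0,0,0],
    [1,0,0,0,0,0,0],
    [1,0,0,0,0,0,0],
    [1,0,0,0,0,0,0]
  ],
  "force": 25
}}

```text
t: 10.47
tcp_pos: [0.5048, 0.2341, 0.1286]
tcp_rot: [-0.013, 1.0, 0.001, 0.0]
force: [-4.0, 6.4, -1.4]
grip_width: 0.0129
```

Run:
```python
from h import *
s=r.get_state(); print(s["tcp_pos"],s["grip_width"],s["force"])
p=r.snapshot("side"); 
cv2.imwrite("pics/g4.png",cv2.resize(p["color"][70:230,170:330],(480,480),interpolation=cv2.INTER_CUBIC))
```

```text
[0.50483608 0.23411532 0.12859537] 0.012879174025673252 [-3.98079706  6.39101224 -1.39562721]
```

View pics/g4.png

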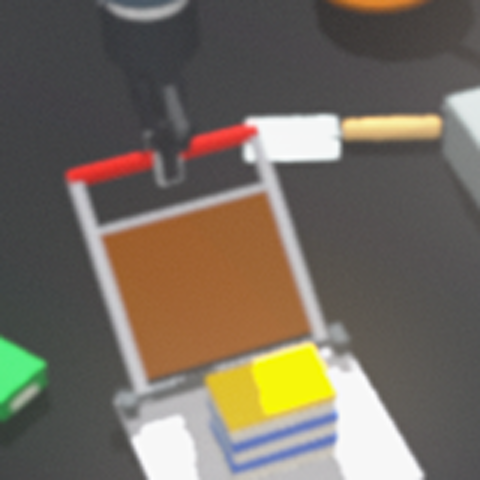

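g4 shows the fingers closed round the red bar near its middle, at (165,155) in the crop, with the pile undisturbed. Now I swing it along the arc.

Request:
{"op": "carry_out", "data": {
  "rows": [
    [1,0,-0.71,-0.85,0,0,0],
    [1,0,-0.71,-0.85,0,0,0],
    [1,0,-0.8,-0.75,0,0,0],
    [1,0,-0.8,-0.75,0,0,0],
    [1,0,-0.89,-0.66,0,0,0],
    [1,0,-0.89,-0.66,0,0,0],
    [1,0,-0.95,-0.55,0,0,0],
    [1,0,-0.95,-0.55,0,0,0]
  ]
}}

```text
t: 11.18
tcp_pos: [0.5062, 0.1681, 0.1863]
tcp_rot: [-0.013, 1.0, 0.003, 0.001]
force: [-5.8, 9.0, 3.9]
grip_width: 0.0128
```

Forces are small, so I finish the arc.

Request:
{"op": "carry_out", "data": {
  "rows": [
    [1,0,-1.01,-0.44,0,0,0],
    [1,0,-1.01,-0.44,0,0,0],
    [1,0,-1.06,-0.32,0,0,0],
    [1,0,-1.06,-0.32,0,0,0],
    [1,0,-1.08,-0.19,0,0,0],
    [1,0,-1.08,-0.19,0,0,0],
    [1,0,-0.7,-0.04,0,0,0],
    [1,0,0,0,0,0,0]
  ]
}}

```text
t: 11.85
tcp_pos: [0.5085, 0.0953, 0.2059]
tcp_rot: [-0.013, 1.0, 0.0, 0.001]
force: [-7.1, 0.0, 8.1]
grip_width: 0.0131
```

Request:
{"op": "carry_out", "data": {
  "rows": [
    [1,0,0,0,0,0,0],
    [1,0,0,0,0,0,0],
    [1,0,0,0,0,0,0],
    [1,0,0,0,0,0,0],
    [1,0,0,0,0,0,0],
    [1,0,0,0,0,0,0],
    [1,0,0,0,0,0,0],
    [1,0,0,0,0,0,0]
  ]
}}

```text
t: 12.52
tcp_pos: [0.5085, 0.0953, 0.2058]
tcp_rot: [-0.013, 1.0, -0.0, 0.001]
force: [-7.5, -0.2, 9.0]
grip_width: 0.0132
```

```bash
cat >> h.py <<'E'
def panel(p):
    P=cloud(p); hsv=cv2.cvtColor(p["color"],cv2.COLOR_BGR2HSV)
    am=(hsv[...,0]>5)&(hsv[...,0]<20)&(hsv[...,1]>90)&(abs(P[...,0]-.507)<.075)&(P[...,1]>.04)&(P[...,1]<.2)&(P[...,2]>.05)&(P[...,2]<.2)
    Q=P[am]
    for _ in range(3):
        c=np.median(Q,0); _,_,V=np.linalg.svd(Q-Q.mean(0),full_matrices=False); n=V[2]; d=abs((Q-Q.mean(0))@n); Q=Q[d<max(.003,2*d.std())]
    n=n*np.sign(n[1]); print("panel",len(Q),Q.mean(0).round(4),n.round(3),"angle",np.degrees(np.arctan2(n[1],-n[2])).round(2))
    m=((hsv[...,0]<5)|(hsv[...,0]>174))&(hsv[...,1]>120)&(abs(P[...,0]-.507)<.11)&(P[...,1]>.03)&(P[...,1]<.2)&(P[...,2]>.17)&(P[...,2]<.25)
    Q=P[m]
    if len(Q): print("bar",len(Q),np.percentile(Q,[3,50,97],axis=0).round(4).tolist())
E
python3 - <<'E'
from h import *
s=r.get_state(); print(s["tcp_pos"],s["grip_width"],s["force"])
for n in("side","top"): panel(r.snapshot(n))
E
```

```text
[0.50847834 0.09526345 0.20582074] 0.013223027548883411 [-7.4740954  -0.24562974  9.00675035]
panel 1746 [0.5068 0.0842 0.1057] [-0.019  0.998 -0.065] angle 86.28
bar 337 [[0.4276, 0.0833, 0.2077], [0.4848, 0.0883, 0.2154], [0.5817, 0.0953, 0.2203]]
panel 334 [0.5003 0.0869 0.097 ] [-0.022  0.998 -0.062] angle 86.44
bar 6 [[0.4274, 0.088, 0.2121], [0.4324, 0.0882, 0.2132], [0.4375, 0.0884, 0.2145]]
```

Request:
{"op": "carry_out", "data": {
  "rows": [
    [1,0,-0.4,0,0,0,0],
    [1,0,-0.5,0,0,0,0],
    [1,0,-0.3,0,0,0,0],
    [1,0,0,0,0,0,0],
    [1,0,0,0,0,0,0],
    [1,0,0,0,0,0,0],
    [1,0,0,0,0,0,0],
    [1,0,0,0,0,0,0]
  ]
}}

```text
t: 13.28
tcp_pos: [0.5087, 0.0842, 0.2059]
tcp_rot: [-0.013, 1.0, 0.001, 0.001]
force: [-7.8, 1.9, 9.0]
grip_width: 0.013
```

Run:
```python
from h import *
s=r.get_state(); print(s["tcp_pos"],s["grip_width"],s["force"])
for n in("side","top"): panel(r.snapshot(n))
```

```text
[0.50869703 0.08417766 0.20593457] 0.013018533043665558 [-7.75972241  1.90878665  8.99444424]
panel 1704 [0.5062 0.0793 0.1057] [-0.02   1.    -0.007] angle 89.63
bar 351 [[0.4274, 0.0725, 0.208], [0.4861, 0.0776, 0.2158], [0.5835, 0.0845, 0.2204]]
panel 93 [0.4637 0.0816 0.0858] [-0.02   1.    -0.006] angle 89.66
```

It stands at 89.6° by both cameras. I open and lift off.

Request:
{"op": "carry_out", "data": {
  "rows": [
    [0.7,0,0,0,0,0,0],
    [0.5,0,0,0,0,0,0],
    [0.3,0,0,0,0,0,0],
    [0.3,0,0,0,0,0,0],
    [0.3,0,0,-0.5,0,0,0],
    [0.3,0,0,-1.5,0,0,0],
    [0.3,0,0,-3,0,0,0],
    [0.3,0,0,-3,0,0,0]
  ]
}}

```text
t: 14.05
tcp_pos: [0.5082, 0.0835, 0.2828]
tcp_rot: [-0.013, 1.0, 0.0, -0.001]
force: [0.4, -0.2, -0.2]
grip_width: 0.0301
```

Request:
{"op": "carry_out", "data": {
  "rows": [
    [0.3,0,1,-4,0,0,0],
    [0.3,0,3,-2,0,0,0],
    [0.3,0,4,0,0,0,0],
    [0.3,0,4,0,0,0,0],
    [0.3,0,4,0,0,0,0],
    [0.3,0,2,0,0,0,0],
    [0.3,0,0,0,0,0,0],
    [0.3,0,0,0,0,0,0]
  ]
}}

```text
t: 14.72
tcp_pos: [0.504, 0.2644, 0.3424]
tcp_rot: [-0.014, 1.0, -0.0, -0.0]
force: [0.4, -0.9, 0.1]
grip_width: 0.0299
```

Run:
```python
from h import *
s=r.get_state(); print(s["tcp_pos"],s["grip_width"],s["force"])
p=r.snapshot("side"); panel(p)
print("yellow",facefit(p,*Y,(.07,.1),(.512,0))); bands(p,(.022,.03,.042,.05,.068,.075))
t=r.snapshot("top"); panel(t)
cv2.imwrite("pics/end.png",np.hstack([cv2.resize(p["color"][60:380,120:440],(390,390)),cv2.resize(t["color"][60:380,130:450],(390,390))]))
```

```text
[0.50397768 0.26444854 0.34244337] 0.029856754444621467 [ 0.38394019 -0.88043535  0.13914003]
panel 1688 [0.5058 0.0793 0.1051] [-0.02   1.    -0.007] angle 89.61
bar 436 [[0.4285, 0.0731, 0.2081], [0.5028, 0.0772, 0.2159], [0.5817, 0.0856, 0.2202]]
yellow (array([512. ,  -2.5]), array([60.7, 89.3]), 1.4, np.float64(83.6), 739)
0.022 72 x 468.8..554.9 mid 511.8 y -29.6 slope deg -1.3
0.03 79 x 467.7..558.3 mid 513.0 y -30.3 slope deg 0.1
0.042 86 x 469.7..556.8 mid 513.2 y -28.8 slope deg 1.7
0.05 62 x 469.8..554.6 mid 512.2 y -29.2 slope deg 0.7
0.068 86 x 469.5..554.6 mid 512.1 y -28.2 slope deg 0.9
0.075 76 x 468.7..555.9 mid 512.3 y -28.5 slope deg 1.1
panel 246 [0.5069 0.0825 0.0895] [-0.021  1.    -0.005] angle 89.72
bar 469 [[0.4293, 0.0791, 0.212], [0.5066, 0.0851, 0.216], [0.5871, 0.0925, 0.2194]]
```

View pics/end.png

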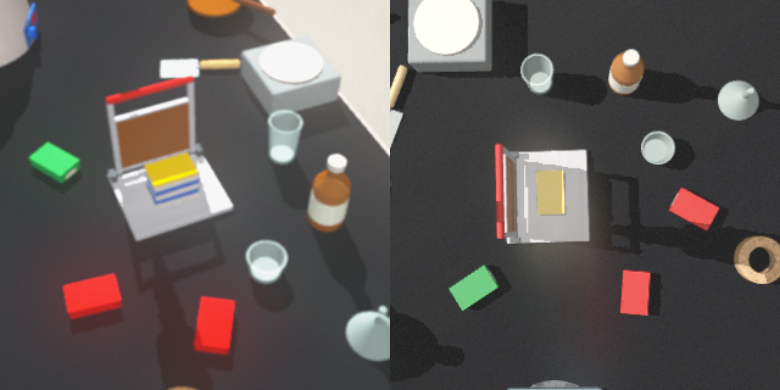

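The end picture shows the screen upright at crop pixel (150,130), the pile of three square in front of it at (172,178), the bystanders in place and the arm clear. I hand it in.

```bash
python3 -c "
from station import r
print(r.hand_in())"
```

```text
the job is handed in; nothing more can be done
None
```

The yellow-lidded box is on the two blue-lidded boxes, the splash screen stands upright by itself, and the job is handed in at about 15 s of the 48 s allowed.

- **Box:** I lowered it until the wrist showed about 4.5 N of contact, then released it. In the side camera its lid centre (512.0, -2.5 mm) and angle match the blue lid before stacking. The front faces of all three boxes line up within about 1–2 mm, which is the measuring noise, and the two blue boxes have not moved measurably.
- **Screen:** I gripped it by the red bar and swung it up. It first stopped at 86.3°, so I pushed it about 12 mm further. After release it reads 89.6° in the side camera and 89.7° in the top camera.
- **Bench:** in the last picture the other things stand where they were, judged by eye only, and the arm is clear of everything.
- **Disagreement:** the two cameras differ by a few millimetres in y, so I placed the box by comparing it with the pile in one camera. No final check failed.

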